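# Release a plug from a push-in air coupling and store it

## Task

Two push-in air couplings on the bench each hold a plug. Release the red plug: press its coupling's blue collar fully home, feeling for its stop without ramming it, take hold of the plug while the collar is still pressed, and draw it out. Then stand the plug upright, foot down, in the free cell (green spot) of the yellow crate, set down on the floor before you let go; leave the white plug locked in its coupling and the three parts in the crate standing in their cells.

Things in the scene. Friction and masses are not known exactly. Their poses are not given: they have to be found in the camera images.
- red_plug: Plug to remove: round rod 102 mm long, 20 mm diameter, 70 g, upper 60 mm red, the rest bare metal. Origin: centre of its foot; z axis to the red end. Starts locked in coupling A, leaning 0.35 to 0.41 rad (loose fit), foot on the bore floor. Lock groove (6.4 mm radius) 14 to 22 mm above the foot; lowest 3 mm of the foot 18 mm in diameter
- white_plug: The same plug with a white plastic end, locked in coupling B; it must stay there
- port_a: Coupling A, fixed: bench plate 100 x 90 x 12 mm (origin at centre of its underside), black barrel 48 mm in diameter leaning 0.35 rad to the plate's -x (roughly to the robot), its top 33 mm from the bore floor. Above it, on a brass sleeve, a blue collar: ring 46 mm across, hole 22 mm, flange 6 mm thick, screwed out by 0 to 14 mm (differs each time, not reported)
- port_a_bore (a point): Centre of coupling A's bore floor, under the plug; z axis out along bore and plug, y axis level. The released collar's top is 46 to 60 mm out along z (find it by touch), plug's end 102 mm. Fingertips just clear of the plug on either side can push the collar: 7 mm travel, spring 5 N at first, 13 N at the end, then a rigid stop. Press slowly: over 70 N is ramming
- port_b: Coupling B, the same as A and with the same workings, holding the white plug; its collar stands out by another amount
- port_b_bore (a point): Coupling B's bore floor, as A's. How both work: four jaws hold the plug's groove (1 mm play) and clear it only while the collar is in 4 mm or more; pulling harder does not help. If the tips press the collar home, then close on the plug and pull along the bore, the groove's edge passes the jaws before they shut; drag a few N for 15 mm; foot out of the collar after 46 to 60 mm
- crate: Fixed yellow crate with four open cells (2 x 2), 156 x 156 x 30 mm high outside, walls, divider and floor 4 mm; x and y axes along the walls; origin at the centre of its underside. Cells are 72 mm square inside, centred 38 mm from the middle in x and y
- free_cell: Flat green spot, 32 mm diameter, on the floor of the one free cell, at its centre; origin at the floor's top surface (4 mm above the bench)
- nipple: Brass pipe nipple, 52 mm tall, up to 36 mm diameter, standing in a crate cell; origin at the centre of its foot
- jar: Closed white jar with a black cap, 55 mm tall, 38 mm diameter, standing in a crate cell; origin at the centre of its foot
- silencer: Dark steel cylinder, 48 mm tall, 30 mm diameter, standing in a crate cell; origin at the centre of its foot

How it is judged (in metres and radians):
On the way, in this order (a step that is already met when the one before it is completed fails the run):
1. the red plug, held by the fingers, is clear of the coupling (foot more than 70 mm from the bore floor) (distance between red_plug and port_a_bore above 0.07 m and contact force between the fingers and red_plug above 1 N), for 0.1 s.
2. the red plug stands upright on the free cell's floor, still held (horizontal distance between red_plug and free_cell below 0.037 m and z of red_plug in the frame of free_cell below 0.006 m and angle between red_plug's own z axis and vertical below 0.12 rad and contact force between the fingers and red_plug above 0.5 N), for 0.02 s.
At the end, for the whole second after the job is handed in: Red plug at rest upright (0.12 rad) on the free cell's floor (foot within 37 mm of its centre, 6 mm of the floor); white plug's foot within 6 mm of its bore floor; nipple, jar and silencer standing (0.3 rad) within 40 mm of their starts (horizontal distance between red_plug and free_cell below 0.037 m and z of red_plug in the frame of free_cell below 0.006 m and angle between red_plug's own z axis and vertical below 0.12 rad and linear speed of red_plug below 0.02 m/s and distance between white_plug and port_b_bore below 0.006 m and distance of each of nipple, jar, silencer from where it was at the start of the episode below 0.04 m and angle between each of nipple, jar, silencer's own z axis and vertical below 0.3 rad); the robot touches nothing.
It fails at once if the white plug is drawn out of its coupling (foot more than 10 mm from the bore floor) (distance between white_plug and port_b_bore above 0.01 m).
It fails at once if a part in the crate is knocked over (tilted more than 0.6 rad) (angle between any of nipple, jar, silencer's own z axis and vertical above 0.6 rad).
It fails at once if the coupling is rammed (fingers push on it with more than 70 N) (contact force between the fingers and port_a above 70 N).
It also fails if it takes over 45 s, if anything falls off the work surface, if the arm or the gripper's body presses on something with over 40 N, if the wrist force passes 120 N, or if a joint passes its speed limit or range.

## Robot

A 6-joint arm with a two-finger parallel gripper is mounted at the origin on the work surface. World frame = base frame: x ahead of the robot, y to its left, z up, the work surface at z = 0. Lengths are in mm, angles in degrees, forces in N, time in s.
With the tool pointing down it reaches from about 350 to 850 mm from the base axis. Payload 8.1 kg.
Tool frame: the origin (TCP) lies at the very end of the fingers, on their centre line; the grasp point (between the pads) lies 19 mm behind it; z points along the fingers, y is the direction in which the jaws open and shut (so a half turn about z gives the same grasp; the last joint's range is limited). The gripper opens to 85 mm and grips with 20 to 120 N. Pads are 22 mm wide; open, the fingers measure 114 mm over their backs; the gripper's body (76 mm by 85 mm) begins 54 mm behind the grasp point. The pads swing forward as they close: fully open they stand 13 mm farther back than shut.
Start: joints at [-77.487, 7.471, 85.268, -0, 87.261, -4.893], TCP at [179.509, -572.522, 231.292] pointing down, gripper open.
Joint ranges: [-169.43, 169.43], [-51.17, 129.36], [1.28, 143.12], [-76.62, 256.62], [0, 156.53], [-152.29, 152.29]. Speed limits (degrees/s): [136.94, 136.94, 159.86, 180, 180, 180].

## Interface

Orientations are given as [roll, pitch, yaw] about the fixed x, y, z axes, in that order (R = Rz(yaw) Ry(pitch) Rx(roll)).
In Python, from bench import r gives the robot as it stands.
- The arm moves only by the shell command python3 -m crank 'ROWS' [OPENING] [FORCE]. ROWS is JSON, a list that holds one entry, the list of rows, each a list of 6 numbers: the shift along the tool's x, y, z in m, then the turn, a rotation vector about the tool's x, y, z in rad. A call has 1 to 10 rows; each row is the pose to reach, as a shift and turn from the pose measured when the call began, along the tool's axes at that moment; what a row does not reach only later rows make up. A row lasts 1/8 s, in which the tool goes at most 62.5 mm and 10.7 degrees, less where a joint would pass 70% of its speed; a pose out of reach is approached as far as the arm can. A call with a gripper value outside its range is refused whole. OPENING is the closure, from 0 (fully open) to 1 (shut), set as the call begins (- or left out, the last holds). The fingers move at their own pace and stop on an object; FORCE is the grip in N (left out, the last holds). Time passes only in rows, so rows that repeat a pose let the fingers close. It gives the time, the measured TCP pose, the force and the opening at its end, in the units of the state.
- r.sense(): the state, without advancing time (a new reading comes with each control period).
- r.snapshot(name): name is "scene" or "top" or "wrist"; returns (picture, depth): 480x640x3 uint8, blue, green, red; 480x640 float32, mm along the optical axis (not along the pixel's ray), 0 where there is no reading.
- r.get_calibration(name): a dict with "mtx" (3x3 intrinsics, pixels), "cam_to_world" (4x4, takes a point from camera to world coordinates). Camera axes: x right, y down, z forward; pixel columns grow to the right and rows downward; lengths in mm; the calibration is good to about 2 mm. The wrist camera is an equidistant fisheye: a pixel r from the principal point sees the ray r / f radians off the axis. A picture is of the moment at which its call begins: read the wrist's pose just before it. get_calibration takes no time and is no camera call; for the wrist camera it gives the pose at the moment of the call.
- r.hand_in(): hands the job in, once; it reports no verdict.
Trained networks look in the newest picture that a camera, given by its name, has taken for a name from the list of things; names that differ only in an ending like _2 or _b are one class to them, and where a whole thing is asked for, a point or a joint stands for the part that bears it (a point fixed in the world has none). Each returns a list of dicts, best first, with "conf" (0 to 1); they miss things now and then, are a little off and sometimes report something else, mostly with a low value. They report only what shows in the picture. A call takes as long as a camera call.
- r.look_for(thing, camera): "extent" ([left, top, right, bottom] in pixels, round what is visible of it).
- r.landmark_of(thing, camera): "pixel" ([column, row] in pixels: a listed point, or the origin of a listed thing).
The state is a dict: "time": time; "joint_pos": joint angles; "qd": joint speeds; "joint_efforts": joint torques, N m; "tool_pos": TCP position; "tcp_rot": TCP orientation; "ft_force": force on the tool from outside, world axes, zero at the start; "wrist_torque": the same for the moment, N m; "finger_gap": finger opening in mm.
Only numpy, scipy, OpenCV 4.12 (cv2) and the standard library are available. Lean on these libraries where they do the work, as an engineer would, in place of code of your own. Each camera call takes 0.05 s, during which the arm holds its last target.

## Working session

There is one attempt and no reset: what is moved stays moved. The work goes in short steps, Python scripts to look and compute and a shell command to move; the robot and the scene stay as the last step left them, time stands still between calls to the robot, and variables do not carry over. Pictures are saved under pics/ and viewed, and the job is handed in when it is done.

```bash
ls; mkdir -p pics; python3 - <<'E'
from bench import r
import cv2, numpy as np
print(r.sense())
for n in ("scene","top"):
    p,d=r.snapshot(n); cv2.imwrite(f"pics/{n}0.png",p); np.save(f"pics/{n}0.npy",d)
    c=r.get_calibration(n); print(n,c)
    for t in ("red_plug","white_plug","port_a","port_a_bore","crate","free_cell"):
        print(t,r.look_for(t,n)[:3],r.landmark_of(t,n)[:3])
E
```

```text
pics
{'time': 0.0, 'joint_pos': array([-7.74861798e+01,  7.51605488e+00,  8.53295405e+01, -8.70550214e-04,
        8.72619253e+01, -4.89362129e+00]), 'qd': array([ 0.0150813 , -0.04852971,  0.03241782, -0.03079691,  0.05720142,
        0.02419954]), 'joint_efforts': array([-1.97038285e-04, -5.69391811e+01, -5.00559211e+01, -1.25737238e-04,
        1.47649425e-02,  9.98107538e-06]), 'tool_pos': array([ 179.38849656, -571.97361436,  230.2320646 ]), 'tcp_rot': array([-1.79892797e+02, -8.30584284e-03,  1.74074761e+01]), 'ft_force': array([-0.75021608,  0.36297157,  0.57053827]), 'wrist_torque': array([ 0.02311333, -0.02666012, -0.04942052]), 'finger_gap': 84.89537317571434}
scene {'mtx': array([[561.29835929,   0.        , 326.88825519],
       [  0.        , 561.29835929, 239.88003044],
       [  0.        ,   0.        ,   1.        ]]), 'cam_to_world': array([[ 6.90968901e-01,  5.66539564e-01, -4.48993207e-01,
         9.51723775e+02],
       [ 7.22666302e-01, -5.26104138e-01,  4.48294380e-01,
        -3.70841695e+02],
       [ 1.77593182e-02, -6.34229736e-01, -7.72940650e-01,
       
[... 1717 characters left out ...]
l': [505.1, 231.9], 'conf': 0.81}, {'pixel': [497.3, 242.9], 'conf': 0.59}]
port_a [{'extent': [117.5, 222.1, 196.0, 295.7], 'conf': 0.95}, {'extent': [469.8, 206.4, 534.9, 278.4], 'conf': 0.75}] [{'pixel': [155.7, 257.8], 'conf': 0.95}, {'pixel': [496.2, 242.4], 'conf': 0.95}]
port_a_bore [{'extent': [121.7, 233.4, 171.0, 274.6], 'conf': 0.65}, {'extent': [509.6, 232.5, 538.7, 257.1], 'conf': 0.16}] [{'pixel': [149.1, 249.0], 'conf': 0.57}]
crate [{'extent': [270.7, 207.1, 382.6, 318.0], 'conf': 0.97}] [{'pixel': [325.5, 262.3], 'conf': 0.82}, {'pixel': [152.0, 248.3], 'conf': 0.16}]
free_cell [{'extent': [340.8, 227.9, 356.5, 246.9], 'conf': 0.51}] [{'pixel': [346.8, 234.4], 'conf': 0.51}]
```

View pics/scene0.png

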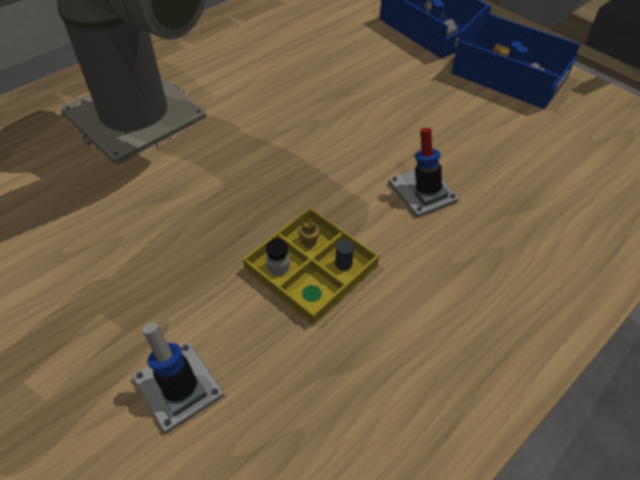

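View pics/top0.png

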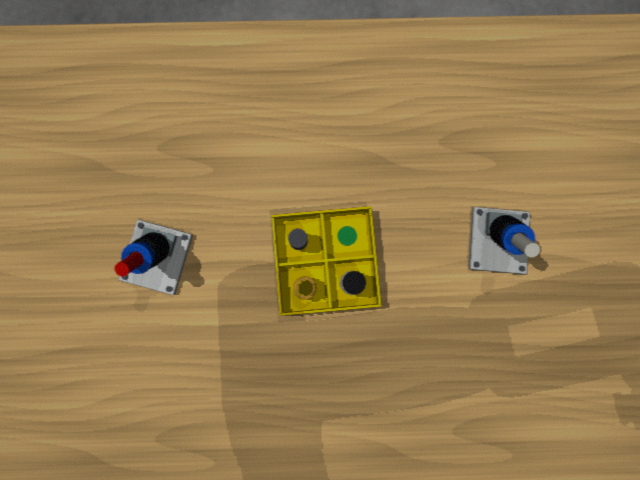

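The scene shows red plug/coupling at about (425,165) and white at (160,350). In the top view, the red end is at (122,269), the white at (531,250), and the green spot at (347,236).

```bash
cat > h.py <<'E'
import numpy as np, cv2
from scipy.optimize import least_squares
def pts(d,mask,c):
    v,u=np.nonzero(mask&(d>0)); z=d[v,u]; K=c["mtx"]
    P=np.stack([(u-K[0,2])/K[0,0]*z,(v-K[1,2])/K[1,1]*z,z],1)
    T=c["cam_to_world"]; return P@T[:3,:3].T+T[:3,3]
def cyl(P,a0,rad):
    # line param: point at z=zm, x=px+sx*(z-zm)
    zm=P[:,2].mean(); c=P.mean(0)
    def dist(q):
        o=np.array([q[0],q[1],zm]); a=np.array([q[2],q[3],1]); a/=np.linalg.norm(a)
        return np.linalg.norm(np.cross(P-o,a),axis=1)-rad
    s=least_squares(dist,[c[0],c[1],*a0],loss="soft_l1",f_scale=1.0)
    a=np.array([s.x[2],s.x[3],1]); a/=np.linalg.norm(a)
    return np.array([s.x[0],s.x[1],zm]),a,np.sqrt(np.mean(s.fun**2))
E
python3 - <<'E'
from h import *
from bench import r
A=[]
for n in("scene","top"):
    p=cv2.imread(f"pics/{n}0.png");d=np.load(f"pics/{n}0.npy");c=r.get_calibration(n)
    h=cv2.cvtColor(p,cv2.COLOR_BGR2HSV);H,S,V=h[...,0],h[...,1],h[...,2]
    red=((H<5)|(H>172))&(S>160)&(V>60); blue=(H>100)&(H<130)&(S>140)&(V>50); green=(H>50)&(H<90)&(S>120);yel=(H>22)&(H<32)&(S>200)
    P=pts(d,red,c); P=P[P[:,2]>50]; A.append(P)
    print(n,"red",len(P),P.mean(0),P.min(0),P.max(0))
    try: print(cyl(P,(-.35,0),10))
    except Exception as e: print(e)
    g=pts(d,green,c); print("green",len(g),g.mean(0), np.ptp(g,0))
    b=pts(d,blue,c); b=b[(b[:,2]>40)&(b[:,1]>200)&(b[:,0]>300)&(b[:,2]<120)];print("blue",len(b),b.min(0),b.max(0),b.mean(0))
    y=pts(d,yel,c); y=y[(y[:,2]>20)&(y[:,2]<40)]; print("crate",cv2.minAreaRect(y[:,:2].astype(np.float32)))
P=np.vstack(A);print(cyl(P,(-.35,0),10))
E
```

```text
scene red 144 [544.9763575  270.60644983 115.79823363] [527.34360966 264.43847774  90.72870701] [556.0848264  280.4049739  133.36344516]
(array([536.71512096, 274.59520377, 115.79823363]), array([-0.33698731,  0.1476987 ,  0.92985195]), np.float64(2.1601108080983376))
green 206 [584.34664203 -35.16754723   4.43047753] [27.45038947 28.20510946  6.15911456]
blue 1584 [300.23762099 247.20706374  40.04125238] [573.83884242 795.41047142 105.94000253] [434.22761112 626.65134074  75.27748337]
crate ((465.4322814941406, 68.94535827636719), (0.0, 0.0), 0.0)
top red 272 [540.33483807 270.70173482 122.02384641] [525.60592745 260.61423408  75.95669048] [560.22723834 282.72477699 133.98845856]
(array([536.46585815, 272.90821397, 122.02384641]), array([-0.33823208,  0.09898723,  0.93584218]), np.float64(3.1505954971808188))
green 334 [582.75279113 -18.6006304   14.97940415] [ 60.25052016 534.72655605  70.75722524]
blue 489 [529.5073377  246.14319529  75.1259677 ] [574.61620728 289.96568738 110.17850477] [554.44071655 263.21415455  90.13143107]
crate ((544.4436645507812, -1.6626663208007812), (155.89840698242188, 155.56272888183594), 3.8262436389923096)
(array([535.4827565 , 271.92063373, 119.8688266 ]), array([-0.36711593,  0.08518752,  0.92626615]), np.float64(3.0026248526137294))
```

```bash
cat >> h.py <<'E'
from scipy.spatial.transform import Rotation as Ro
def cur(s): return np.array(s["tool_pos"]),Ro.from_euler("xyz",s["tcp_rot"],degrees=True)
def align(a,sgn=-1):
    a=a/np.linalg.norm(a); z=-a; y=np.cross([0,0,1],a); y/=np.linalg.norm(y); y=-sgn*y*-1 if False else y*sgn
    x=np.cross(y,z); return Ro.from_matrix(np.stack([x,y,z],1))
def goal(s,pos,R):
    p,Rc=cur(s); sh=Rc.inv().apply(np.array(pos)-p)/1000; rv=(Rc.inv()*R).as_rotvec()
    print("row",np.round(sh,4).tolist(),np.round(rv,4).tolist(),"dist",np.linalg.norm(sh),"deg",np.degrees(np.linalg.norm(rv)))
E
python3 - <<'E'
from h import *
from bench import r
a=np.array([-.35,.095,.93]);a/=np.linalg.norm(a)
for s in(1,-1):
    R=align(a,s);print(R.as_matrix().round(2)); goal(r.sense(),np.array([531,273,131])+a*100,R)
E
```

```text
[[ 0.9  -0.26  0.35]
 [-0.24 -0.97 -0.1 ]
 [ 0.36  0.   -0.93]]
row [0.5577, -0.7212, 0.0071] [-0.1057, 0.3617, 0.5622] dist 0.9117556312887026 deg 38.777992476079696
[[-0.9   0.26  0.35]
 [ 0.24  0.97 -0.1 ]
 [-0.36 -0.   -0.93]]
row [0.5577, -0.7212, 0.0071] [-0.4767, -0.1394, -2.5346] dist 0.9117556312887026 deg 147.98566621229972
```

```bash
python3 -m crank '[[[0.056,-0.072,-0.02,-0.048,-0.014,-0.253],[0.112,-0.144,-0.03,-0.095,-0.028,-0.507],[0.167,-0.216,-0.03,-0.143,-0.042,-0.76],[0.223,-0.288,-0.03,-0.19,-0.056,-1.01],[0.279,-0.36,-0.03,-0.238,-0.07,-1.267],[0.335,-0.433,-0.03,-0.286,-0.084,-1.52],[0.39,-0.505,-0.02,-0.334,-0.098,-1.774],[0.446,-0.577,-0.01,-0.381,-0.112,-2.028],[0.502,-0.649,0,-0.429,-0.125,-2.281],[0.558,-0.721,0.007,-0.477,-0.139,-2.535]]]' 0
python3 -c "
from h import *
from bench import r
a=np.array([-.35,.095,.93]);a/=np.linalg.norm(a)
print(r.sense()['joint_pos'])
goal(r.sense(),np.array([531,273,131])+a*100,align(a,-1))"
```

```text
time: 2.55
tool_pos: [396.1, 13.4, 245.9]
tcp_rot: [173.5, 16.8, 123.2]
ft_force: [0.9, 0.4, 0.4]
finger_gap: 85.4
[  5.07358288 -42.01278891 125.60655382 -11.62240106  82.64160372
 -29.0023304 ]
row [0.1695, 0.2327, -0.0021] [-0.1279, -0.0357, -0.6885] dist 0.28786000638994835 deg 40.173332781160994
```

```bash
python3 -m crank '[[[0.034,0.047,0,-0.026,-0.007,-0.138],[0.068,0.093,0,-0.051,-0.014,-0.275],[0.1,0.14,0,-0.077,-0.021,-0.413],[0.136,0.186,0,-0.102,-0.029,-0.55],[0.17,0.233,-0.002,-0.128,-0.036,-0.689],[0.17,0.233,-0.002,-0.128,-0.036,-0.689],[0.17,0.233,-0.002,-0.128,-0.036,-0.689],[0.17,0.233,-0.002,-0.128,-0.036,-0.689]]]'
python3 - <<'E'
from h import *
from bench import r
a=np.array([-.35,.095,.93]);a/=np.linalg.norm(a)
s=r.sense();print(s['joint_pos'])
goal(s,np.array([531,273,131])+a*100,align(a,-1))
c=r.get_calibration("wrist");print(c)
p,d=r.snapshot("wrist");cv2.imwrite("pics/w1.png",p);np.save("pics/w1.npy",d);np.save("pics/w1T.npy",c["cam_to_world"])
p,d=r.snapshot("top");cv2.imwrite("pics/top1.png",p)
E
```

```text
time: 3.55
tool_pos: [496.0, 282.2, 224.6]
tcp_rot: [180.0, 21.4, 164.7]
ft_force: [-0.4, -1.2, 1.2]
finger_gap: 85.6
[ 34.70165935  -9.58106827 105.42929574 -17.14773436  70.82904149
 -36.27426148]
row [0.0003, 0.0003, 0.0004] [0.0001, 0.001, -0.0013] dist 0.0005837022986637242 deg 0.09122044616343657
{'mtx': array([[371.64829954,   0.        , 319.17987667],
       [  0.        , 371.64829954, 240.29652752],
       [  0.        ,   0.        ,   1.        ]]), 'cam_to_world': array([[ 2.63360588e-01,  7.42082421e-01,  6.16404802e-01,
         3.72755042e+02],
       [ 9.64697458e-01, -2.02669767e-01, -1.68177824e-01,
         3.16392459e+02],
       [ 1.24810512e-04,  6.38935557e-01, -7.69260254e-01,
         3.27225254e+02],
       [ 0.00000000e+00,  0.00000000e+00,  0.00000000e+00,
         1.00000000e+00]])}
```

View pics/w1.png

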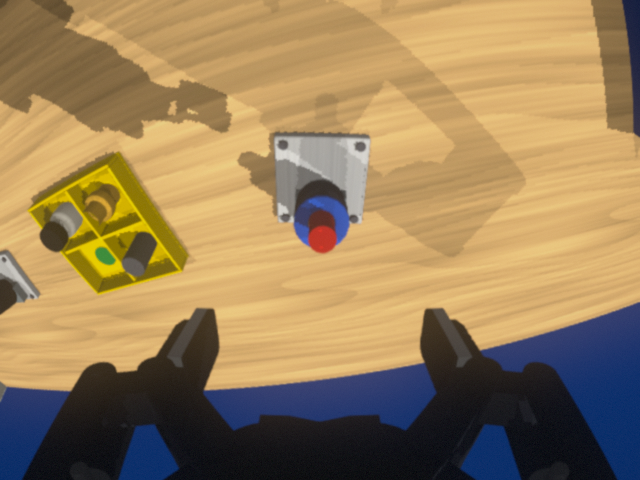

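The wrist view shows the red end at (322,240), the blue collar around (321,220), the plate above it, and the plug between the fingers' centre line (~320).

```bash
cat >> h.py <<'E'
def fpts(d,mask,K,T):
    v,u=np.nonzero(mask&(d>0)); z=d[v,u]
    x=(u-K[0,2])/K[0,0]; y=(v-K[1,2])/K[1,1]; th=np.hypot(x,y); t=np.tan(th)/np.maximum(th,1e-9)
    P=np.stack([x*t*z,y*t*z,z],1); return P@T[:3,:3].T+T[:3,3],u,v
def masks(p):
    h=cv2.cvtColor(p,cv2.COLOR_BGR2HSV);H,S,V=[h[...,i].astype(int) for i in range(3)]
    return ((H<6)|(H>172))&(S>150)&(V>60),(H>100)&(H<130)&(S>140)&(V>50)
E
python3 - <<'E'
from h import *
from bench import r
K=r.get_calibration("wrist")["mtx"]
p=cv2.imread("pics/w1.png");d=np.load("pics/w1.npy");T=np.load("pics/w1T.npy")
red,blue=masks(p); roi=np.zeros_like(red); roi[170:260,280:360]=1
P,u,v=fpts(d,red&roi,K,T); print(len(P),P.min(0),P.max(0),u.min(),u.max(),v.min(),v.max())
a=np.array([-.35,.095,.93]);a/=np.linalg.norm(a)
t=P@a; print("top t",np.percentile(t,[1,50,90,99])); top=P[t>np.percentile(t,90)-3]
c,_=cv2.minEnclosingCircle(top[:,:2].astype(np.float32)); print("end centre",top.mean(0),c,_)
side=P[t<np.percentile(t,90)-4]; print(len(side)); print("side",cyl(side,(-.37,.1),10))
B,u,v=fpts(d,blue&roi,K,T); tb=(B-top.mean(0))@a; print("blue rel end",np.percentile(tb,[1,25,50,75,90,99]))
f=B[tb>np.percentile(tb,97)-4]; U,S,Vt=np.linalg.svd(f-f.mean(0)); print("plane normal",Vt[2],f.mean(0),S,len(f))
E
```

```text
625 [522.00729135 265.85516839 100.26329916] [540.89688949 284.64325895 132.42183432] 309 335 218 251
top t [-56.29581644 -40.55253027 -39.70993354 -38.93239751]
end centre [530.99160658 275.25774815 128.23500364] (531.2013549804688, 275.2532653808594) 9.698661804199219
34
side (array([536.22154843, 273.87113014, 116.3979621 ]), array([-0.31643689,  0.09425837,  0.94391899]), np.float64(0.21517563566855297))
blue rel end [-45.54044402 -44.34701685 -43.88163293 -43.36470527 -42.89696012
 -42.26691753]
plane normal [ 0.3325662  -0.10281567 -0.93745862] [543.71999056 276.18525819  85.84533013] [360.62892783 292.81302698  19.98708862] 806
```

```bash
python3 - <<'E'
from h import *
from bench import r
K=r.get_calibration("wrist")["mtx"]
p=cv2.imread("pics/w1.png");d=np.load("pics/w1.npy");T=np.load("pics/w1T.npy")
red,blue=masks(p); roi=np.zeros_like(red); roi[170:260,280:360]=1
P,_,_=fpts(d,red&roi,K,T)
a=np.array([-.35,.095,.93]);a/=np.linalg.norm(a)
t=P@a; top=P[t>np.percentile(t,90)-2.5]; n=np.linalg.svd(top-top.mean(0))[2][2]; print("end normal",n*np.sign(n[2]),len(top))
B,_,_=fpts(d,blue&roi,K,T); tb=(B-top.mean(0))@a; f=B[tb>-47]
n=np.linalg.svd(f-f.mean(0))[2][2]; n*=np.sign(n[2])
e1=np.cross([0,0,1],n);e1/=np.linalg.norm(e1);e2=np.cross(n,e1)
q=np.stack([(f-f.mean(0))@e1,(f-f.mean(0))@e2],1)
hull=cv2.convexHull(q.astype(np.float32))[:,0]; c,R=cv2.minEnclosingCircle(q.astype(np.float32)); print("flange c",c,R, "hull fit",)
s=least_squares(lambda x:np.hypot(*(hull-x[:2]).T)-x[2],[0,0,22],loss="soft_l1",f_scale=.3);print(s.x,np.abs(s.fun).max())
C=f.mean(0)+s.x[0]*e1+s.x[1]*e2; E=top.mean(0); print("collar centre",C,"n",n); ax=(E-C)/np.linalg.norm(E-C); print("end-collar axis",ax,np.linalg.norm(E-C),"lean",np.arccos(ax[2]),"n lean",np.arccos(n[2]))
# hidden side: plug visible sides at collar
E
```

```text
end normal [-0.34381679  0.09508065  0.93421073] 578
flange c (4.44204044342041, 5.280892848968506) 21.708683013916016 hull fit
[ 4.39322871  5.13550177 21.37113822] 0.48585917443894644
collar centre [547.02191021 270.56605309  87.63298154] n [-0.3325662   0.10281567  0.93745862]
end-collar axis [-0.36482453  0.10674914  0.92493658] 43.913465524043474 lean 0.38992759931409937 n lean 0.35554009975463374
```

```bash
python3 - <<'E'
from h import *
from bench import r
a=np.array([-.348,.1,.932]);a/=np.linalg.norm(a);E=np.array([531,275.2,128.2])
s=r.sense(); goal(s,E+12*a,align(a,-1));goal(s,E-27*a,align(a,-1))
E
```

```text
row [0.0022, 0.0024, 0.0909] [0.0059, 0.0025, 0.0124] dist 0.09100239786933749 deg 0.798440596147231
row [0.0023, 0.0021, 0.1299] [0.0059, 0.0025, 0.0124] dist 0.1299824828710985 deg 0.798440596147231
```

```bash
python3 -m crank '[[[0.002,0.002,0.03,0.006,0.002,0.012],[0.002,0.002,0.06,0.006,0.002,0.012],[0.002,0.002,0.09,0.006,0.002,0.012],[0.002,0.002,0.11,0.006,0.002,0.012],[0.002,0.002,0.13,0.006,0.002,0.012],[0.002,0.002,0.13,0.006,0.002,0.012],[0.002,0.002,0.13,0.006,0.002,0.012],[0.002,0.002,0.13,0.006,0.002,0.012]]]' 0.5 20
python3 - <<'E'
from h import *
from bench import r
a=np.array([-.348,.1,.932]);a/=np.linalg.norm(a);E=np.array([531,275.2,128.2])
s=r.sense();goal(s,E-27*a,align(a,-1))
c=r.get_calibration("wrist")
p,d=r.snapshot("wrist");cv2.imwrite("pics/w2.png",p);np.save("pics/w2.npy",d);np.save("pics/w2T.npy",c["cam_to_world"])
print(s)
E
```

```text
time: 4.65
tool_pos: [541.2, 272.7, 104.6]
tcp_rot: [179.9, 21.3, 164.0]
ft_force: [0.3, 0.5, -0.1]
finger_gap: 42.5
row [0.0012, -0.0004, 0.0012] [0.0013, 0.002, -0.0002] dist 0.001789074097571413 deg 0.1390468314429713
{'time': 4.65, 'joint_pos': array([ 31.07391257,   1.91497838, 107.5614447 , -18.48089635,
        56.97163956, -34.6081542 ]), 'qd': array([ 0.05365875,  0.16830761, -0.02746666,  0.09381589, -0.12547934,
        0.00824872]), 'joint_efforts': array([-1.41523937e-01, -4.88677919e+01, -4.71344948e+01, -1.81714073e+00,
       -1.47087861e+00, -2.83560865e-05]), 'tool_pos': array([541.17281921, 272.70484851, 104.63170445]), 'tcp_rot': array([179.91895068,  21.34650736, 163.95650685]), 'ft_force': array([ 0.33705886,  0.45534773, -0.0535211 ]), 'wrist_torque': array([0.00692305, 0.1890431 , 0.01084138]), 'finger_gap': 42.46932103358984}
```

View pics/w2.png

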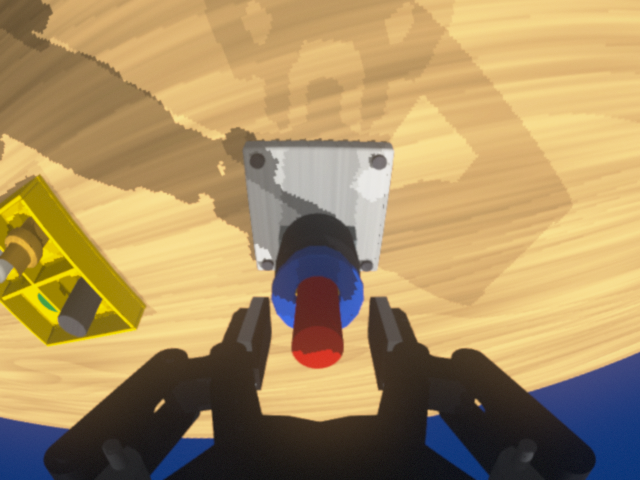

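The plug end at (318,345) sits midway between the pads (270 and 369), with the collar just beyond the tips. Close to a 28 mm gap and feel downwards.

```bash
python3 -m crank '[[[0.001,0,0.004,0,0.002,0],[0.001,0,0.008,0,0.002,0],[0.001,0,0.011,0,0.002,0],[0.001,0,0.011,0,0.002,0],[0.001,0,0.011,0,0.002,0]]]' 0.67 20; python3 - <<'E'
from h import *
from bench import r
a=np.array([-.348,.1,.932]);a/=np.linalg.norm(a);E=np.array([531,275.2,128.2])
s=r.sense();goal(s,E-43.7*a,align(a,-1)); print(102-(E-s["tool_pos"])@a)
E
```

```text
time: 5.32
tool_pos: [544.0, 271.9, 93.8]
tcp_rot: [179.9, 21.2, 164.0]
ft_force: [-0.5, 0.9, -0.5]
finger_gap: 28.1
row [0.0001, -0.0004, 0.0067] [0.0012, -0.0002, -0.0] dist 0.006759436012795959 deg 0.0692385408427996
65.04547427763632
```

```bash
for i in 1; do python3 -m crank '[[[0,0,0.001,0,0,0],[0,0,0.002,0,0,0],[0,0,0.003,0,0,0],[0,0,0.004,0,0,0],[0,0,0.005,0,0,0],[0,0,0.005,0,0,0]]]'; done; python3 -m crank '[[[0,0,0.001,0,0,0],[0,0,0.002,0,0,0],[0,0,0.002,0,0,0]]]'
```

```text
time: 6.08
tool_pos: [545.7, 271.3, 89.0]
tcp_rot: [179.9, 21.2, 164.0]
ft_force: [-1.1, 1.2, 0.1]
finger_gap: 27.8
time: 6.45
tool_pos: [546.4, 271.2, 87.3]
tcp_rot: [179.9, 21.2, 164.0]
ft_force: [-2.3, 0.1, 3.4]
finger_gap: 28.3
```

```bash
python3 -m crank '[[[0,0,0.001,0,0,0],[0,0,0.002,0,0,0],[0,0,0.002,0,0,0]]]'
```

```text
time: 6.82
tool_pos: [547.1, 271.0, 85.6]
tcp_rot: [179.9, 21.2, 164.0]
ft_force: [-4.8, -0.6, 5.1]
finger_gap: 28.2
```

```bash
python3 -m crank '[[[0,0,0.001,0,0,0],[0,0,0.002,0,0,0],[0,0,0.002,0,0,0]]]'
```

```text
time: 7.2
tool_pos: [547.7, 270.9, 83.9]
tcp_rot: [179.9, 21.2, 164.0]
ft_force: [-5.6, -0.9, 7.6]
finger_gap: 28.5
```

```bash
python3 -m crank '[[[0,0,0.001,0,0,0],[0,0,0.002,0,0,0],[0,0,0.002,0,0,0]]]'
```

```text
time: 7.58
tool_pos: [548.3, 270.7, 82.3]
tcp_rot: [180.0, 21.2, 164.0]
ft_force: [-7.0, -1.1, 8.4]
finger_gap: 28.3
```

```bash
python3 -m crank '[[[0,0,0.001,0,0,0],[0,0,0.0015,0,0,0],[0,0,0.0015,0,0,0]]]'
```

```text
time: 7.95
tool_pos: [548.6, 270.6, 81.3]
tcp_rot: [180.0, 21.2, 163.9]
ft_force: [-7.0, -2.1, 9.0]
finger_gap: 28.0
```

```bash
python3 -m crank '[[[0,0,0.001,0,0,0],[0,0,0.001,0,0,0],[0,0,0.001,0,0,0]]]'
```

```text
time: 8.32
tool_pos: [548.7, 270.6, 80.9]
tcp_rot: [180.0, 21.2, 163.9]
ft_force: [-9.8, -1.9, 10.5]
finger_gap: 28.1
```

```bash
python3 -m crank '[[[0,0,0.001,0,0,0],[0,0,0.001,0,0,0]]]'
```

```text
time: 8.57
tool_pos: [548.8, 270.6, 80.9]
tcp_rot: [180.0, 21.2, 163.9]
ft_force: [-12.3, -2.0, 14.4]
finger_gap: 28.2
```

At the stop (19 N, no further travel). Close on the plug while holding pressed.

```bash
python3 -m crank '[[[0,0,0,0,0,0],[0,0,0,0,0,0],[0,0,0,0,0,0],[0,0,0,0,0,0],[0,0,0,0,0,0]]]' 1 60
```

```text
time: 9.2
tool_pos: [549.2, 270.6, 81.9]
tcp_rot: [180.0, 21.2, 163.9]
ft_force: [-6.2, -1.6, 10.3]
finger_gap: 18.6
```

```bash
python3 -m crank '[[[0,0,-0.004,0,0,0],[0,0,-0.008,0,0,0],[0,0,-0.012,0,0,0],[0,0,-0.014,0,0,0]]]'
```

```text
time: 9.7
tool_pos: [544.1, 271.5, 94.5]
tcp_rot: [-180.0, 21.2, 163.9]
ft_force: [2.4, -2.8, -4.1]
finger_gap: 18.4
```

```bash
python3 -m crank '[[[0,0,-0.01,0,0,0],[0,0,-0.02,0,0,0],[0,0,-0.03,0,0,0],[0,0,-0.045,0,0,0],[0,0,-0.06,0,0,0],[0,0,-0.075,0,0,0],[0,0,-0.09,0,0,0],[0,0,-0.09,0,0,0]]]'; python3 - <<'E'
from h import *
from bench import r
s=r.sense();c=r.get_calibration("wrist")
p,d=r.snapshot("wrist");cv2.imwrite("pics/w3.png",p);np.save("pics/w3.npy",d);np.save("pics/w3T.npy",c["cam_to_world"])
p,d=r.snapshot("scene");cv2.imwrite("pics/s3.png",p)
print(s["joint_pos"],s["ft_force"],s["finger_gap"])
E
```

```text
time: 10.7
tool_pos: [513.4, 281.4, 180.5]
tcp_rot: [179.9, 21.3, 163.9]
ft_force: [0.7, -0.6, -0.7]
finger_gap: 18.7
[ 33.56245403  -5.40073772 106.30124283 -17.57125068  65.88664665
 -35.00071835] [ 0.73136694 -0.55189348 -0.70133994] 18.695276596361445
```

View pics/w3.png

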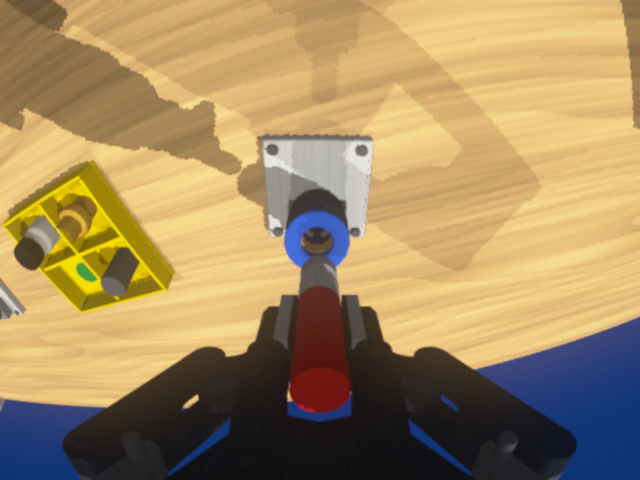

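View pics/s3.png

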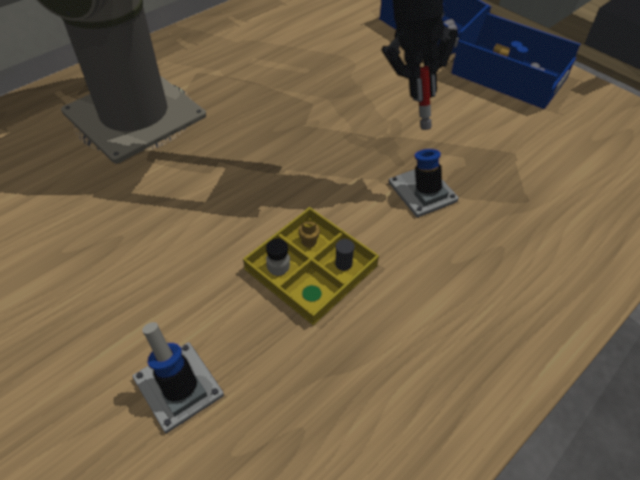

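Red plug is out and held; white is untouched, coupling empty, and crate parts stand. Now measure the plug in the hand.

```bash
python3 - <<'E'
from h import *
from bench import r
K=r.get_calibration("wrist")["mtx"]
p=cv2.imread("pics/w3.png");d=np.load("pics/w3.npy");T=np.load("pics/w3T.npy")
red,blue=masks(p); roi=np.zeros_like(red); roi[255:415,285:355]=1
P,u,v=fpts(d,red&roi,K,T); s=r.sense();pos,R=cur(s)
Q=R.inv().apply(P-pos); print(len(Q),Q.min(0),Q.max(0))
end=Q[Q[:,2]<np.percentile(Q[:,2],2)+3]; print("end",end.mean(0),len(end))
sd=Q[Q[:,2]>np.percentile(Q[:,2],2)+5]
# cylinder in frame w/ z flipped fine
print("side",cyl(sd,(0,0),10))
m=cyl(sd,(0,0),10); ax=-m[1]; print("axis world",R.apply(ax),"tilt deg vs tool",np.degrees(np.arccos(-ax[2])))
o=m[0]; e=o+m[1]*((end.mean(0)[2]-o[2])/m[1][2]); foot=e+m[1]*102; print("end on axis",e,"foot",foot)
# metal points
h=cv2.cvtColor(p,cv2.COLOR_BGR2HSV); mm=np.zeros_like(red);mm[255:290,300:338]=1
Mm,_,_=fpts(d,mm&~blue&~red,K,T);Mq=R.inv().apply(Mm-pos);Mq=Mq[(np.abs(Mq[:,1])<12)&(np.abs(Mq[:,0])<15)];print("metal",len(Mq),Mq.min(0),Mq.max(0))
# place pose: plug axis in tool (foot direction m[1]) -> world -z ; yaw 135
f=m[1]; 
R0=Ro.from_euler("xyz",[180,0,135],degrees=True)
w=R0.apply(f); ra,_=Ro.align_vectors([[0,0,-1]],[w]); Rg=ra*R0
for h_ in(150,30): 
    tgt=np.array([584,-36,4+h_])-Rg.apply(foot); print(tgt,Rg.as_euler("xyz",degrees=True)); goal(s,tgt,Rg)
np.savez("pics/pl.npz",f=f,foot=foot)
E
```

```text
5495 [-11.25230738  -9.2012594  -53.48246117] [10.22083885 12.14233945  6.74987384]
end [  0.54416068   1.48356167 -51.77626455] 2355
side (array([ -0.9360154 ,   1.3751505 , -27.28700473]), array([-0.00561033, -0.00680011,  0.99996114]), np.float64(0.3154966670791327))
axis world [-0.35037249  0.10833115  0.93032439] tilt deg vs tool 0.5051116397710388
end on axis [ -0.79861716   1.54168674 -51.77626455] foot [-1.37087111  0.84807505 50.21977179]
metal 1123 [-12.76149251  -8.93292417   5.43488058] [  9.64047053  10.91986989 102.22594017]
[582.38871728 -36.07103999 204.21974431] [179.61037299  -0.32145008 135.00109298]
row [-0.1534, -0.2851, 0.032] [0.0851, 0.3657, 0.5005] dist 0.32529197672827015 deg 35.85110516463386
[582.38871728 -36.07103999  84.21974431] [179.61037299  -0.32145008 135.00109298]
row [-0.11, -0.285, 0.1438] [0.0851, 0.3657, 0.5005] dist 0.3376964562771538 deg 35.85110516463386
```

```bash
python3 -m crank '[[[-0.015,-0.0285,0.0,0.0085,0.0366,0.05],[-0.031,-0.057,0.0,0.017,0.073,0.1],[-0.046,-0.0855,0.005,0.0255,0.11,0.15],[-0.061,-0.114,0.01,0.034,0.146,0.2],[-0.077,-0.1425,0.015,0.0425,0.183,0.25],[-0.092,-0.171,0.019,0.051,0.219,0.3],[-0.107,-0.1995,0.022,0.06,0.256,0.35],[-0.123,-0.228,0.026,0.068,0.293,0.4],[-0.138,-0.2565,0.029,0.077,0.329,0.45],[-0.153,-0.285,0.032,0.085,0.366,0.5]]]'; python3 - <<'E'
from h import *
from bench import r
z=np.load("pics/pl.npz");s=r.sense()
Rg=Ro.from_euler("xyz",[179.61,-.32,135],degrees=True)
for h_ in(150,15): goal(s,np.array([584,-36,4+h_])-Rg.apply(z["foot"]),Rg)
print(s["joint_pos"])
p,d=r.snapshot("top");cv2.imwrite("pics/t4.png",p)
E
```

```text
time: 12.05
tool_pos: [581.8, -37.2, 202.9]
tcp_rot: [179.7, -0.5, 134.9]
ft_force: [-0.8, 1.2, -1.1]
finger_gap: 18.4
row [0.0004, 0.0012, -0.0013] [-0.0013, -0.0027, -0.0015] dist 0.0018090477212899232 deg 0.19018623011346972
row [-0.0007, 0.0005, 0.1337] [-0.0013, -0.0027, -0.0015] dist 0.13371327908427805 deg 0.19018623011346972
[ -9.03034519   5.81782282  90.02224016   0.53536308  84.35816526
 -53.99943627]
```

```bash
python3 -m crank '[[[0,0,0.02,0,0,0],[0,0,0.045,0,0,0],[0,0,0.07,-0.001,-0.003,0],[0,0,0.09,-0.001,-0.003,0],[0,0,0.11,-0.001,-0.003,0],[0,0,0.125,-0.001,-0.003,0],[0,0,0.133,-0.001,-0.003,0],[0,0,0.133,-0.001,-0.003,0]]]'; python3 - <<'E'
from h import *
from bench import r
z=np.load("pics/pl.npz");s=r.sense();pos,R=cur(s);print("foot",pos+R.apply(z["foot"]),"axis",R.apply(z["f"]))
p,d=r.snapshot("wrist");cv2.imwrite("pics/w5.png",p)
p,d=r.snapshot("scene");cv2.imwrite("pics/s5.png",p[180:350,200:420].repeat(3,0).repeat(3,1))
E
```

```text
time: 13.1
tool_pos: [582.0, -40.3, 69.8]
tcp_rot: [179.7, -0.3, 134.6]
ft_force: [-0.3, -0.2, -1.4]
finger_gap: 18.0
foot [583.58561594 -40.32119535  19.58768584] axis [-0.00112365 -0.00208951 -0.99999719]
```

View pics/s5.png

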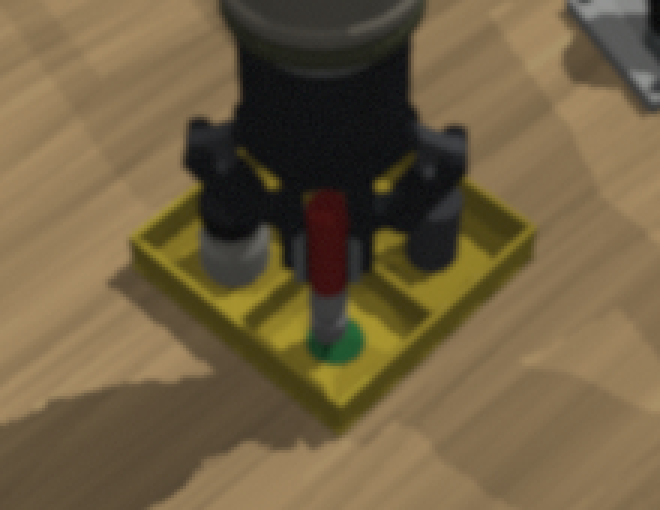

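View pics/w5.png

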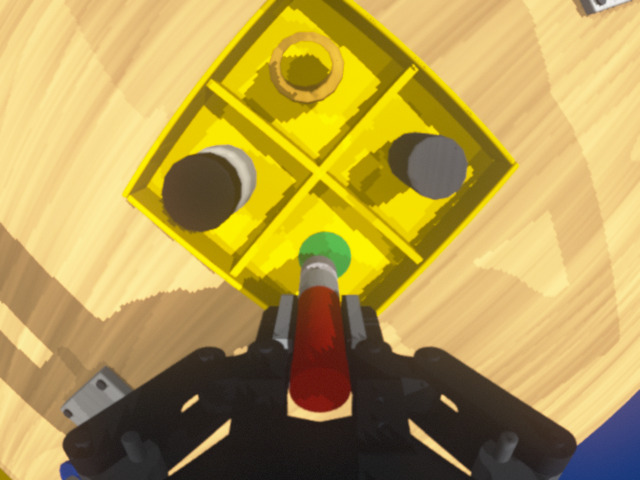

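Plug hangs upright over the green spot (scene crop (335,340); wrist (325,255)), neighbours clear. Lower it.

```bash
python3 -m crank '[[[0,0.002,0.004,0,0,0],[0,0.003,0.008,0,0,0],[0,0.003,0.011,0,0,0],[0,0.003,0.013,0,0,0],[0,0.003,0.013,0,0,0]]]'; python3 -m crank '[[[0,0,0.001,0,0,0],[0,0,0.002,0,0,0],[0,0,0.002,0,0,0]]]'
```

```text
time: 13.82
tool_pos: [584.8, -38.2, 57.7]
tcp_rot: [179.7, -0.2, 134.6]
ft_force: [-0.0, -0.3, -0.7]
finger_gap: 18.4
time: 14.2
tool_pos: [584.7, -38.2, 55.6]
tcp_rot: [179.7, -0.2, 134.6]
ft_force: [-0.5, 0.1, -0.9]
finger_gap: 18.7
```

```bash
python3 -m crank '[[[0,0,0.001,0,0,0],[0,0,0.0015,0,0,0],[0,0,0.0015,0,0,0]]]'
```

```text
time: 14.58
tool_pos: [585.1, -38.4, 55.4]
tcp_rot: [179.7, -0.2, 134.6]
ft_force: [-3.6, -0.3, 7.7]
finger_gap: 18.3
```

```bash
python3 -m crank '[[[0,0,0.0005,0,0,0],[0,0,0.0005,0,0,0]]]'; python3 -m crank '[[[0,0,0,0,0,0],[0,0,0,0,0,0]]]' - 20; python3 - <<'E'
from h import *
from bench import r
z=np.load("pics/pl.npz");s=r.sense();pos,R=cur(s);print("foot",pos+R.apply(z["foot"]),"axis",R.apply(z["f"]))
c=r.get_calibration("wrist");T=c["cam_to_world"];p,d=r.snapshot("wrist");cv2.imwrite("pics/w6.png",p)
red,_=masks(p);roi=np.zeros_like(red); roi[255:415,285:355]=1
P,u,v=fpts(d,red&roi,c["mtx"],T);print("top z",P[:,2].max());sd=P[P[:,2]<P[:,2].max()-6];print(cyl(sd,(0,0),10))
E
```

```text
time: 14.82
tool_pos: [585.5, -38.4, 55.5]
tcp_rot: [179.7, -0.1, 134.6]
ft_force: [-1.6, 0.2, 4.2]
finger_gap: 18.7
time: 15.08
tool_pos: [585.5, -38.4, 55.5]
tcp_rot: [179.7, -0.1, 134.6]
ft_force: [-1.7, -0.3, 2.5]
finger_gap: 18.4
foot [587.13892978 -38.50041131   5.24861342] axis [ 0.00153735 -0.0027127  -0.99999514]
top z 106.919123275063
(array([585.50775108, -38.51154953,  91.85903661]), array([0.01275546, 0.00561361, 0.99990289]), np.float64(0.35747788131724534))
```

```bash
python3 -m crank '[[[0,0,0,0,0,0],[0,0,0,0,0,0],[0,0,0,0,0,0],[0,0,0,0,0,0]]]' 0.57; python3 - <<'E'
from bench import r
import cv2
p,d=r.snapshot("wrist");cv2.imwrite("pics/w7.png",p)
E
```

```text
time: 15.62
tool_pos: [585.4, -38.4, 55.4]
tcp_rot: [179.7, -0.2, 134.6]
ft_force: [0.4, -1.3, -0.0]
finger_gap: 36.7
```

View pics/w7.png

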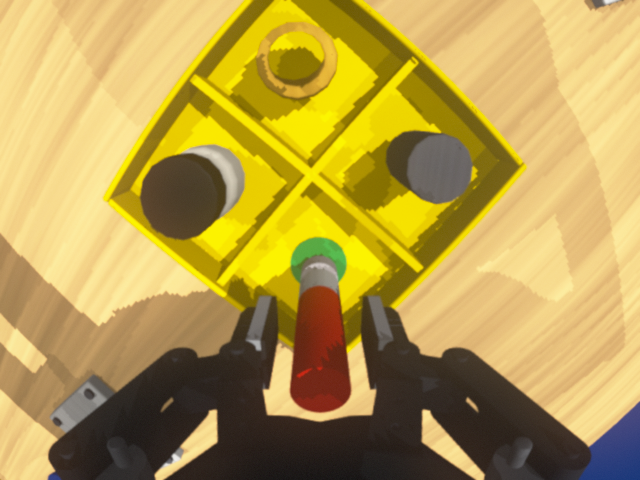

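The plug stands free between the pads (top at (321,390), pads at 270 and 370). Withdraw straight up.

```bash
python3 -m crank '[[[0,0,-0.01,0,0,0],[0,0,-0.025,0,0,0],[0,0,-0.04,0,0,0],[0,0,-0.06,0,0,0],[0,0,-0.085,0,0,0],[0,0,-0.11,0,0,0],[0,0,-0.13,0,0,0],[0,0,-0.13,0,0,0],[0,0,-0.13,0,0,0]]]'; python3 - <<'E'
from h import *
from bench import r
c=r.get_calibration("wrist");T=c["cam_to_world"];p,d=r.snapshot("wrist");cv2.imwrite("pics/w8.png",p)
red,_=masks(p);P,u,v=fpts(d,red,c["mtx"],T);P=P[(abs(P[:,0]-585)<25)&(abs(P[:,1]+38)<25)];print(len(P),P.max(0),P.min(0),P[P[:,2]>P[:,2].max()-2].mean(0))
p,d=r.snapshot("scene");cv2.imwrite("pics/s8.png",p)
E
```

```text
time: 16.8
tool_pos: [584.7, -39.2, 184.6]
tcp_rot: [179.7, -0.2, 134.6]
ft_force: [-1.1, 0.1, -1.1]
finger_gap: 36.7
539 [594.24442389 -29.14966543 106.89385871] [576.036442   -47.01212162 103.36830513] [585.62525286 -38.49465182 105.54518527]
```

View pics/s8.png

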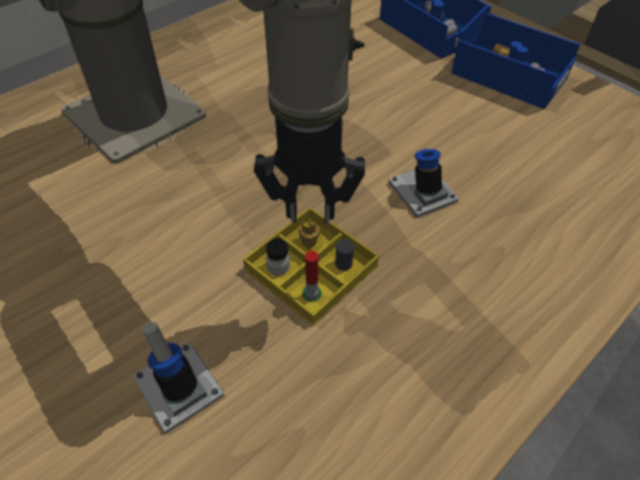

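View pics/w8.png

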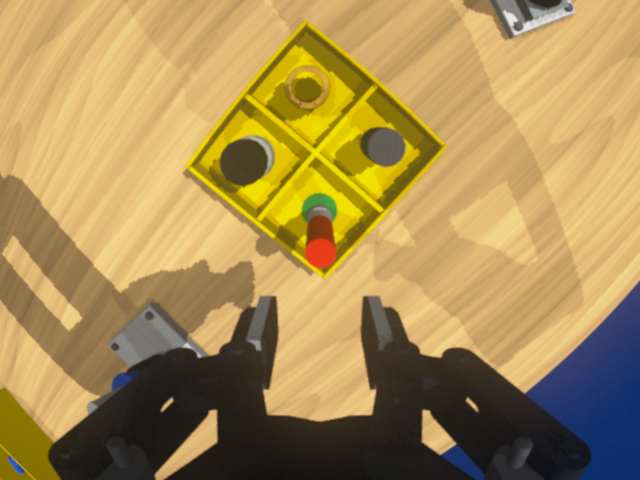

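The red plug stands upright on the green spot (scene (312,275)). The three parts stand in their cells, the white plug is in place at (155,340), and the robot is clear.

```bash
python3 -c "
from bench import r
print(r.hand_in())"
```

```text
the job is handed in; nothing more can be done
None
```

The red plug is out of coupling A and standing upright on the green spot in the crate. I handed the job in at about 17 s of the 45 s allowed; no verdict is reported.

- **Release:** I felt the collar's stop at about 19 N, well under the 70 N limit. I closed on the plug with the collar still pressed and drew it about 100 mm along the bore. Drag was only a few newtons.
- **Placing:** I lowered the plug until it touched the floor, at about 8 N, and held it there before opening the fingers.
- **Last checks:**
  - The plug's end stood at (585.6, -38.5), about 3 mm from the green spot's measured centre. Its top was 106 mm up, as expected for standing on the cell floor.
  - The tilt was about 0.015 rad, measured just before I let go. After letting go, I judged it upright from the pictures.
  - In the last pictures, the nipple, jar and silencer stood in their cells, the white plug was still in its coupling, and the gripper was clear of everything.
- **Small disagreement:** the finger gap read about 18.5 mm while holding the 20 mm plug, which I put down to give in the pads. The grip held throughout.

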